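# Clear the spray bench: wet roof pieces onto the drying rack, paint pots into the drawer

### The job

First swing the red folding brace of the drying rack all the way out until it clicks square to its board, and lay every terracotta roof piece on the bench level across the brace and the fixed arm. Then pull the cabinet drawer open, put every paint pot from the bench into it, on the drawer floor, and push the drawer fully shut. Leave the figurine, the primer can and the cup where they are.

Things in the scene. Friction and masses are not known exactly. Their poses are not given: they have to be found in the camera images.
- rack: Fixed drying rack: low wooden back board (320 mm wide, 76 mm high, front face at local x +12 mm, local y -85 to +235 mm) and two arms, tops 90 mm up, reaching along local -x to the robot. Origin on the bench, midway between the arms. Steel fixed arm: local y -60 mm, 20 mm wide, to x -170 mm, 14 mm high stud at x -155 mm. Red brace: local y +60 mm once out.
- brace (a joint): Red folding brace: arm 20 mm wide, 165 mm long, upright hinge at the rack's local (0, +60 mm). 0 = folded along the board to local +y; grows outwards, counter-clockwise from above; 1.571 (end stop) = square to the board, beside the fixed arm. Stays where left; a sprung plunger resists (2 N at the knob) from 1.15 to 1.38 rad, then clicks it onto the stop and holds it. Starts ajar.
- brace_knob (a point): Middle of the black upright round knob near the end of the brace: 16 mm diameter, standing from 90 to 130 mm above the bench; this point is 112 mm up and 155 mm from the hinge axis. Can be pinched from above.
- brace_hinge (a point): Point on the hinge axis of the brace, at the height of the arm tops (90 mm).
- drawer (a joint): Drawer of the grey paint cabinet (240 x 260 x 110 mm, blue drawer front): how far it is pulled out, m. 0 = shut, 0.166 = fully out; it slides to the robot, along local -x of point drawer_in, with 1 to 2 N. May start a few mm ajar.
- drawer_handle (a point): Middle of the drawer's bar handle: steel bar 11 mm thick, 120 mm long along local y, 35 mm in front of the drawer front, 72 mm above the bench (38 mm below the cabinet's top). Pinch it from above across the bar with a narrow opening (about 25 mm): the gap behind the bar is 29 mm. Same axes as drawer_in.
- drawer_in (a point): Point on the drawer's inner floor (22 mm above the bench), on its middle line, 48 mm behind its front wall; moves with the drawer. Inner space: local x -48 to +148 mm, y -109 to +109 mm, walls 66 mm above the floor; the cabinet's top closes 76 mm above it. With the drawer fully out, x from -48 to about +105 mm is uncovered.
- tile0: Terracotta-coloured cast roof ridge piece, freshly painted: a bar 170 mm long (local x, with a brass disc at the -x end and a dark band near the +x end), 32 mm wide (y; disc 36 mm), 36 mm high (z), flat below and rounded on top. Origin at its centre, 18 mm above its underside. About 160 g. None if absent.
- tile1: Terracotta-coloured cast roof ridge piece, freshly painted: a bar 170 mm long (local x, with a brass disc at the -x end and a dark band near the +x end), 32 mm wide (y; disc 36 mm), 36 mm high (z), flat below and rounded on top. Origin at its centre, 18 mm above its underside. About 160 g. None if absent.
- pot0: Square red plastic paint pot with a round black cap: 50 x 50 mm, 44 mm high body and a 12 mm high, 38 mm wide cap, 56 mm in all. Origin at half height (28 mm above its base); local z towards the cap. About 130 g. None if absent.
- pot1: Square yellow plastic paint pot with a round black cap: 50 x 50 mm, 44 mm high body and a 12 mm high, 38 mm wide cap, 56 mm in all. Origin at half height (28 mm above its base); local z towards the cap. About 130 g. None if absent.
- pot2: Square green plastic paint pot with a round black cap: 50 x 50 mm, 44 mm high body and a 12 mm high, 38 mm wide cap, 56 mm in all. Origin at half height (28 mm above its base); local z towards the cap. About 130 g. None if absent.
- figurine: Bystander: dark figurine on a round base, 68 mm wide, 122 mm high, behind the rack. Origin under its base.
- primer: Bystander: grey primer can, 56 mm wide, 150 mm high, behind the rack's back board. Origin under its base.
- cup: Bystander: white cup, 72 mm wide, 90 mm high, at the left, beside the rack. Origin under its base.
Mind the look-alikes: they are no part of the job. What is meant by the pot0 is not pink, and is the smaller of those in its own colour.

How it is judged:
By the outcome, as a careful person would: the job done as asked, in the order asked, and still so for the second after the job is handed in, with the robot touching nothing.
Of tile0, tile1 only 1 to 2 are there at a start; the rules pass over those that are not, and their reading is None.
Of pot0, pot1, pot2 only 2 to 3 are there at a start; the rules pass over those that are not, and their reading is None.
At some moment in a run one of pot0, pot1, pot2 may be knocked a few centimetres aside while the robot is not near it.
Once in a run the grip may slacken for a moment while it holds something.
It also fails if it takes over 210 s, if anything falls off the work surface, if the arm or the gripper's body presses on something with over 40 N, if the wrist force passes 120 N, or if a joint passes its speed limit or range.

### The arm

A 6-joint arm with a two-finger parallel gripper is mounted at the origin on the work surface. World frame = base frame: x ahead of the robot, y to its left, z up, the work surface at z = 0. Lengths are in mm, angles in rad, forces in N, time in s.
With the tool pointing down it reaches from about 400 to 925 mm from the base axis. Payload 12.5 kg.
Tool frame: the origin (TCP) lies midway between the tips of the shut fingers; the grasp point (between the pads) lies 19 mm behind it; z points along the fingers, y is the line along which they close (so a half turn about z gives the same grasp; the last joint's range is limited). The gripper opens to 95 mm and grips with 3 to 60 N. Pads are 20 mm wide; open, the fingers measure 119 mm over their backs; the gripper's body (75 mm by 180 mm) begins 59 mm behind the grasp point.
Start: joints at [1.139, 0.491, 1.559, -0, 1.092, -0.106], TCP at [200.025, 592.146, 214.661] pointing down, gripper open.
Joint ranges: [-3.1, 3.1], [-0.84, 2.19], [0.05, 2.79], [-1.13, 4.28], [0.06, 2.93], [-2.69, 2.69]. Speed limits (rad/s): [2.22, 2.22, 2.79, 3.14, 3.14, 3.14].

### API

Orientations are given as [roll, pitch, yaw] about the fixed x, y, z axes, in that order (R = Rz(yaw) Ry(pitch) Rx(roll)).
In Python, from cell import env gives the robot as it stands.
- The arm moves only by the tool carry_out, never from a script. Its argument "series" is a list of rows, each a list of 4 numbers: the shift along the world's x, y, z normalised to -1 to 1, where 1 is 5 cm, then the turn about the world's z normalised to -1 to 1, where 1 is 6 degrees. In form: [[x, y, z, turn], ...]. A call has exactly 5 rows; each row shifts and turns the commanded pose from where the row before left it; what a row does not reach is not made up. A row lasts 1/10 s, in which the tool goes at most 50 mm and 8.59 degrees, less where a joint would pass 70% of its speed; a pose out of reach is approached as far as the arm can. A call with a number of a shift or a turn outside -1 to 1 is refused whole. A call with a gripper value outside its range is refused whole. "fingers" is the closure, from -1 (fully open) to 1 (shut), set as the call begins (left out, the last holds). The fingers move at their own pace and stop on an object; the grip force is fixed at half the most. Time passes only in rows, so rows that do not move let the fingers close, or fill a call up. It gives the time, the measured TCP pose, the force, the opening and the grip force at its end, in the units of the state.
- env.state(): the state, without advancing time (a new reading comes with each control period).
- env.read_camera(name): name is "scene" or "top"; returns the picture (400x640x3 uint8, red, green, blue); there is no depth.
- env.calibration(name): a dict with "K" (3x3 intrinsics, pixels), "dist" ([k1, k2, p1, p2, k3] as OpenCV has them; the pictures are not rectified), "pose" (4x4, takes a point from camera to world coordinates). Camera axes: x right, y down, z forward; pixel columns grow to the right and rows downward; lengths in mm; the calibration is good to about 2 mm. A picture is of the moment at which its call begins. calibration takes no time and is no camera call.
- env.job_done(): hands the job in; it is judged then, once.
Trained networks look in the newest picture that a camera, given by its name, has taken for a name from the list of things; names that differ only in an ending like _2 or _b are one class to them, and where a whole thing is asked for, a point or a joint stands for the part that bears it (a point fixed in the world has none). Each returns a list of dicts, best first, with "conf" (0 to 1); they miss things now and then, are a little off and sometimes report something else, mostly with a low value. They report only what shows in the picture. A call takes as long as a camera call. They do not tell look-alikes from the thing itself.
- env.look_for(camera, label): "position" ([row, column] as shares, 0 to 1, of the picture: columns of its width, rows of its height, amid what is visible of it).
The state is a dict: "t": time; "joints": joint angles; "qvel": joint speeds; "tau": joint torques, N m; "eef_pos": TCP position; "tcp_rot": TCP orientation; "ft_force": force on the tool from outside, world axes, zero at the start; "moment": the same for the moment, N m; "opening": opening from 0.0 (shut) to 1.0 (fully open); "grip_force": force on a finger pad.
Only numpy, scipy, OpenCV 4.12 (cv2) and the standard library are available. Lean on these libraries where they do the work, as an engineer would, in place of code of your own. Each camera call takes 0.05 s, during which the arm holds its last target. There are 200 camera calls.

## Working session

There is one attempt and no reset: what is moved stays moved. The work goes in short steps, Python scripts to look and compute and a tool call to move; the robot and the scene stay as the last step left them, time stands still between calls to the robot, and variables do not carry over. Pictures are saved under pics/ and viewed, at most 14 in all, crops included, and the job is handed in when it is done.

Besides the shell and the picture viewer there is one more tool, called by a JSON object that holds its "fn" and its "kwargs". carry_out: Moves the arm, as the interface text tells. Its arguments: {"type":"object","properties":{"series":{"type":"array","items":{"type":"array","items":{"type":"number","minimum":-1,"maximum":1}}},"fingers":{"type":"number"}},"required":["series"]}

```bash
mkdir -p pics; ls
python3 - <<'E'
from cell import env
import cv2
for n in("scene","top"):
    im=env.read_camera(n); cv2.imwrite(f"pics/{n}0.png",im[:,:,::-1])
    c=env.calibration(n); print(n,c["K"],c["dist"],c["pose"])
    for l in["rack","brace","brace_knob","brace_hinge","drawer","drawer_handle","tile0","pot0","pot1","pot2","figurine","primer","cup"]:
        print(l,[(round(d["conf"],2),round(d["position"][1]*640),round(d["position"][0]*400)) for d in env.look_for(n,l)])
print(env.state())
E
```

```text
pics
scene [[422.57501059   0.         318.77172758]
 [  0.         422.57501059 200.90530962]
 [  0.           0.           1.        ]] [-0.10197922  0.          0.          0.          0.        ] [[-3.67626157e-01  7.52706563e-01 -5.46153677e-01  1.20777654e+03]
 [ 9.29905287e-01  3.04650434e-01 -2.06068604e-01  3.16006358e+02]
 [ 1.12767638e-02 -5.83627400e-01 -8.11943281e-01  1.07256518e+03]
 [ 0.00000000e+00  0.00000000e+00  0.00000000e+00  1.00000000e+00]]
rack [(0.56, 363, 235)]
brace [(0.85, 380, 233)]
brace_knob [(0.74, 383, 235), (0.55, 419, 242)]
brace_hinge [(0.72, 385, 233), (0.55, 361, 237)]
drawer [(0.69, 187, 186), (0.56, 417, 241)]
drawer_handle [(0.86, 188, 180)]
tile0 [(0.69, 409, 197), (0.59, 423, 240)]
pot0 [(0.91, 254, 228), (0.85, 282, 200), (0.76, 259, 159), (0.74, 294, 143), (0.72, 289, 170)]
pot1 [(0.91, 254, 228), (0.85, 282, 200), (0.76, 259, 159), (0.74, 294, 143), (0.72, 289, 170)]
pot2 [(0.91, 254, 228), (0.85, 282, 200), (0.76, 259, 159), (0.74, 294, 143), (0.72, 289, 170)]
figurine [(0.59, 298, 268), (0.45, 291, 169)]
primer [(0.74, 418, 240), (0.64
[... 1112 characters left out ...]
182)]
cup []
{'t': 1.4, 'joints': array([ 1.13941582e+00,  4.90882925e-01,  1.55888466e+00, -4.12363519e-05,
        1.09170194e+00, -1.05605504e-01]), 'qvel': array([-1.61259671e-03, -4.72763952e-05,  9.08603737e-04, -7.30398072e-04,
        1.25282219e-03, -2.27972833e-04]), 'tau': array([-3.70916459e-03, -6.12479782e+01, -2.58416712e+01,  6.91254856e-02,
        4.47151205e-02,  3.38417055e-05]), 'eef_pos': array([200.02789958, 592.15099593, 214.67684565]), 'tcp_rot': array([3.14147407e+00, 4.93705686e-05, 2.81583666e+00]), 'ft_force': array([ 0.23213997,  0.44470275, -0.75653289]), 'moment': array([ 0.01726319,  0.01467159, -0.02382352]), 'grip_force': 0.0, 'opening': 0.9968299768071344}
```

Run:
```python
import cv2
a=cv2.imread("pics/top0.png")[110:310,180:490]; cv2.imwrite("pics/top0c.png",cv2.resize(a,None,fx=2.58,fy=2.58,interpolation=2))
a=cv2.imread("pics/scene0.png")[110:310,150:480]; cv2.imwrite("pics/scene0c.png",cv2.resize(a,None,fx=2.4,fy=2.4,interpolation=2))
```

```text
(no output)
```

View pics/top0c.png

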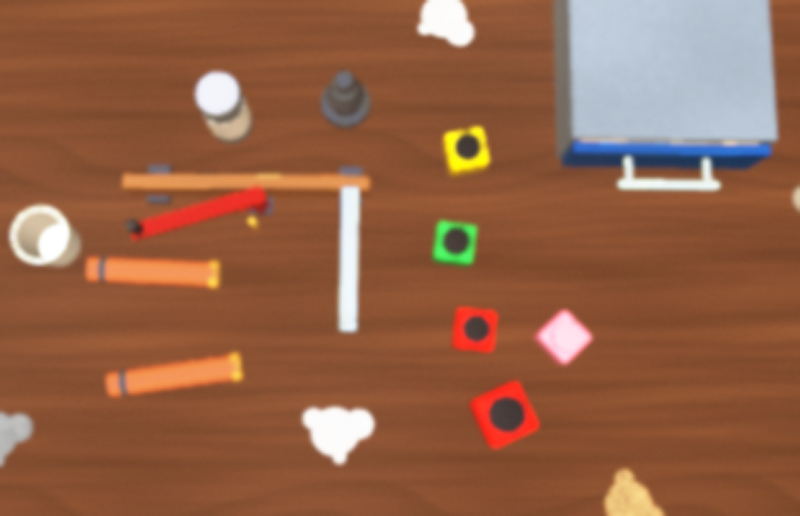

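View pics/scene0c.png

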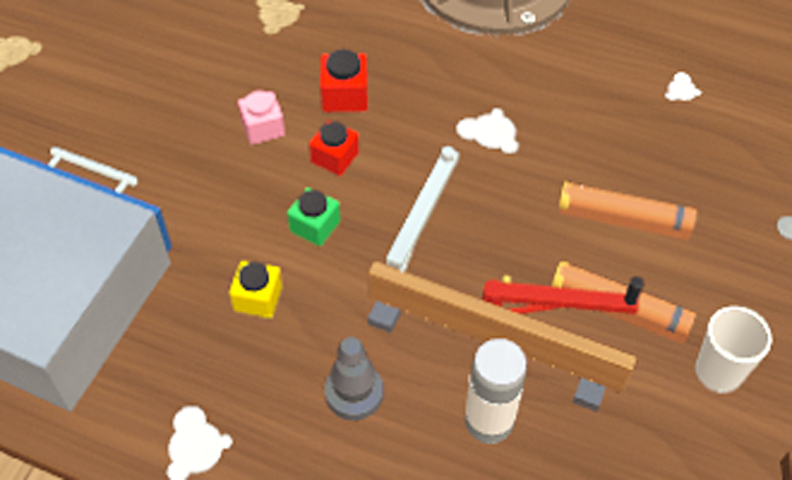

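```bash
cat > h.py <<'E'
import numpy as np, cv2
from scipy.optimize import minimize
from cell import env
def cal(n):
    c=env.calibration(n); return np.array(c["K"],float),np.array(c["dist"],float),np.array(c["pose"],float)
C={n:cal(n) for n in("scene","top")}
def proj(n,P):
    K,d,T=C[n]; W=np.linalg.inv(T)
    return cv2.projectPoints(np.asarray(P,float).reshape(-1,1,3),cv2.Rodrigues(W[:3,:3])[0],W[:3,3],K,d)[0].reshape(-1,2)
def ray(n,uv):
    K,d,T=C[n]; p=cv2.undistortPoints(np.float64(uv).reshape(1,1,2),K,d)[0,0]
    return T[:3,3],T[:3,:3]@np.r_[p,1]
def onz(n,uv,z):
    o,r=ray(n,uv); return o+r*(z-o[2])/r[2]
def tri(uv1,uv2):  # scene, top
    A=[];b=[]
    for n,u in(("scene",uv1),("top",uv2)):
        o,r=ray(n,u); r/=np.linalg.norm(r); M=np.eye(3)-np.outer(r,r); A.append(M);b.append(M@o)
    return np.linalg.lstsq(np.vstack(A),np.hstack(b),rcond=None)[0]
S=4
def up(im): return cv2.resize(im,None,fx=S,fy=S,interpolation=cv2.INTER_CUBIC)
HS={"red":((174,6),150,90),"yellow":((22,34),150,90),"green":((45,75),120,60),"tile":((6,14),140,170)}
def mask(im,col,seed,rad):
    (a,b),s,v=HS[col]; h=cv2.cvtColor(up(im),cv2.COLOR_RGB2HSV); H=h[...,0]
    m=((H>=a)|(H<=b) if a>b else (H>=a)&(H<=b))&(h[...,1]>s)&(h[...,2]>v)
    y,x=np.mgrid[:m.shape[0],:m.shape[1]]; sx,sy=(np.array(seed)+.5)*S-.5
    return (m&((x-sx)**2+(y-sy)**2<(rad*S)**2)).astype(np.uint8)
def box(x,y,yaw,L,W,z0,z1):
    c,s=np.cos(yaw),np.sin(yaw)
    return [[x+c*a*L/2-s*b*W/2,y+s*a*L/2+c*b*W/2,z] for a in(-1,1) for b in(-1,1) for z in(z0,z1)]
def fit(masks,x,y,yaws,L,W,z0,z1):
    hulls={}
    for n,m in masks.items():
        m=cv2.morphologyEx(m,cv2.MORPH_OPEN,np.ones((5,5)))
        cs=cv2.findContours(m,cv2.RETR_EXTERNAL,cv2.CHAIN_APPROX_NONE)[0]
        h=cv2.convexHull(max(cs,key=cv2.contourArea)); hulls[n]=((h.reshape(-1,2).astype(np.float32)+.5)/S-.5)
    def cost(p):
        t=0
        for n,h in hulls.items():
            g=cv2.convexHull(proj(n,box(p[0],p[1],p[2],L,W,z0,z1)).astype(np.float32))
            i=cv2.intersectConvexConvex(h.reshape(-1,1,2),g)[0]; t+=1-i/(cv2.contourArea(h)+cv2.contourArea(g)-i)
        return t/len(hulls)
    best=min((minimize(cost,[x,y,q],method="Nelder-Mead",options=dict(initial_simplex=[[x,y,q],[x+8,y,q],[x,y+8,q],[x,y,q+.2]])) for q in yaws),key=lambda r:r.fun)
    return best.x.round(3),round(best.fun,3)
def pot(ims,col,seeds,rad=14,cams=("top","scene")):
    p=onz("top",seeds["top"],30)
    return fit({n:mask(ims[n],col,seeds[n],rad) for n in cams},p[0],p[1],[0,.4,.8,1.2],50,50,0,44)
def tile(ims,seeds,yaws,rad=34,z0=0,cams=("top","scene")):
    p=onz("top",seeds["top"],z0+18)
    return fit({n:mask(ims[n],"tile",seeds[n],rad) for n in cams},p[0],p[1],yaws,160,33,z0,z0+34)
def shots(tag=None):
    r={n:env.read_camera(n) for n in("scene","top")}
    if tag:
        for n in r: cv2.imwrite(f"pics/{n}_{tag}.png",r[n][:,:,::-1])
    return r
E
python3 - <<'E'
from h import *
ims={n:cv2.imread(f"pics/{n}0.png")[:,:,::-1].copy() for n in("scene","top")}
T=lambda u,v:(180+u/2.58,110+v/2.58)
Q=lambda u,v:(150+u/2.4,110+v/2.4)
for nm,col,t,s in(("pot0","red",T(475,329),Q(334,148)),("pot1","yellow",T(466,150),Q(256,290)),("pot2","green",T(455,243),Q(314,217))):
    print(nm,pot(ims,col,dict(top=t,scene=s)),pot(ims,col,dict(top=t,scene=s),cams=("top",)))
for t,s in((T(152,271),Q(623,297)),(T(174,376),Q(628,208))):
    print("tile",tile(ims,dict(top=t,scene=s),[1.4,1.7]),tile(ims,dict(top=t,scene=s),[1.4,1.7],cams=("top",)))
print("knob top",tri(Q(637,283),T(133,226)),onz("top",T(133,226),130),onz("scene",Q(637,283),130))
print("hinge",onz("top",T(264,196),90),onz("scene",Q(494,290),90))
print("fixed arm ends",onz("top",T(350,187),90),onz("top",T(347,330),90),"scene end",onz("scene",Q(450,150),97),"foot",onz("scene",Q(400,262),90))
print("board",onz("top",T(122,181),76),onz("top",T(370,184),76),onz("scene",Q(375,267),76),onz("scene",Q(632,362),76))
print("handle",onz("top",T(620,184),72),onz("top",T(719,185),72),onz("scene",Q(53,153),72),onz("scene",Q(133,181),72),tri((188,180),(438,170)))
print("cab front",onz("top",T(565,140),110),onz("top",T(775,138),110))
print("figurine,cup",onz("top",T(345,105),5),onz("top",T(45,240),45))
E
```

```text
pot0 (array([ 4.28612e+02, -8.43080e+01, -8.30000e-02]), np.float64(0.153)) (array([ 4.29058e+02, -8.52720e+01, -1.67000e-01]), np.float64(0.131))
pot1 (array([ 6.68833e+02, -8.11810e+01,  1.83000e-01]), np.float64(0.088)) (array([ 6.70273e+02, -8.26390e+01,  1.74000e-01]), np.float64(0.059))
pot2 (array([ 5.43379e+02, -6.20910e+01, -1.25000e-01]), np.float64(0.126)) (array([543.582, -62.267,   1.447]), np.float64(0.053))
tile (array([512.717, 344.39 ,   1.513]), np.float64(0.417)) (array([511.218, 318.513,   1.512]), np.float64(0.174))
tile (array([375.393, 313.691,   1.698]), np.float64(0.318)) (array([377.949, 288.306,   1.706]), np.float64(0.207))
knob top [554.5552291  344.42194762 121.38130311] [553.50724182 340.00921781 130.        ] [559.64846419 346.54395166 130.        ]
hinge [596.51302564 182.38090564  90.        ] [602.4960394 197.4983377  90.       ]
fixed arm ends [606.39441831  72.97310608  90.        ] [425.22607256  79.22905489  90.        ] scene end [433.21331474  81.87595502  97.        ] foot [607.14389707  84.18110581  90.        ]
board [622.18821499 367.74076617  76.        ] [612.85535827  47.32922326  76.        ] [616.03350751  56.35354966  76.        ] [625.65578106 368.54129367  76.        ]
handle [ 608.67647265 -275.33780716   72.        ] [ 605.45374919 -404.16390335   72.        ] [ 608.57349853 -395.23705628   72.        ] [ 609.30044965 -275.01613822   72.        ] [ 634.51264384 -318.87613865  109.41601314]
cab front [ 658.45422153 -199.17072643  110.        ] [ 657.41858504 -467.11794127  110.        ]
figurine,cup [739.52415059  78.88796761   5.        ] [551.46208268 475.34379854  45.        ]
```

{"fn": "carry_out", "kwargs": {"series": [[0.71,-0.5,0,-0.92],[0.71,-0.5,0,-0.92],[0.71,-0.5,0,-0.92],[0.71,-0.5,0,-0.92],[0.71,-0.5,0,-0.92]]}}

```text
t: 1.9
eef_pos: [378.8, 466.0, 214.8]
tcp_rot: [3.141, 0.0, 2.33]
ft_force: [0.5, 0.4, -0.1]
opening: 0.999
grip_force: 0.0
```

{"fn": "carry_out", "kwargs": {"series": [[0.71,-0.5,0,-0.92],[0.71,-0.5,0,-0.92],[0.71,-0.5,0,-0.92],[0.71,-0.5,0,-0.92],[0.71,-0.5,0,-0.92]], "fingers": -0.2}}

```text
t: 2.4
eef_pos: [556.4, 340.9, 214.8]
tcp_rot: [3.141, -0.0, 1.848]
ft_force: [0.9, 1.5, 0.7]
opening: 0.641
grip_force: 0.0
```

{"fn": "carry_out", "kwargs": {"series": [[0,0,0,0],[0,0,0,0],[0,0,0,0],[0,0,0,0],[0,0,0,0]]}}

```text
t: 2.9
eef_pos: [554.3, 343.0, 214.9]
tcp_rot: [3.141, -0.0, 1.854]
ft_force: [0.6, -0.1, -0.5]
opening: 0.601
grip_force: 0.0
```

Run:
```python
from h import *
ims={n:cv2.imread(f"pics/{n}0.png")[:,:,::-1].copy() for n in("scene","top")}
T=lambda u,v:(180+u/2.58,110+v/2.58); Q=lambda u,v:(150+u/2.4,110+v/2.4)
for e in(((86,270),(220,273)),((107,384),(242,367))): print([onz("top",T(*p),18)[:2].round() for p in e])
for e in(((555,275),(693,325)),((562,195),(695,220))): print([onz("scene",Q(*p),18)[:2].round() for p in e])
```

```text
[array([514., 427.]), array([508., 248.])]
[array([364., 395.]), array([384., 218.])]
[array([509., 252.]), array([516., 429.])]
[array([387., 225.]), array([360., 398.])]
```

{"fn": "carry_out", "kwargs": {"series": [[0.02,0,-0.8,0],[0,0,-0.8,0],[0,0,-0.72,0],[0,0,0,0],[0,0,0,0]]}}

```text
t: 3.4
eef_pos: [556.0, 342.7, 99.4]
tcp_rot: [3.142, 0.0, 1.853]
ft_force: [0.2, -0.7, 1.1]
opening: 0.602
grip_force: 0.0
```

{"fn": "carry_out", "kwargs": {"series": [[0,0,0,0],[0,0,0,0],[0,0,0,0],[0,0,0,0],[0,0,0,0]], "fingers": 1}}

```text
t: 3.9
eef_pos: [556.1, 342.2, 99.1]
tcp_rot: [3.141, -0.0, 1.852]
ft_force: [-0.6, -0.1, -0.1]
opening: 0.237
grip_force: 0.0
```

Run:
```python
from h import *
print(env.state())
a=np.linspace(1.854,3.11+.02,16); P=np.c_[598+155*np.cos(a),195.5+155*np.sin(a)]
print((np.diff(P,axis=0)/50).round(2).tolist(),P[0],P[-1])
```

```text
{'t': 3.9, 'joints': array([ 4.50471035e-01,  6.53367019e-01,  1.59645952e+00, -1.29004822e-05,
        8.91089894e-01,  1.68942301e-01]), 'qvel': array([-0.00041388,  0.00433831,  0.00071307, -0.00115578,  0.00036714,
        0.00197906]), 'tau': array([ 2.37742049e-02, -6.78385448e+01, -2.20220429e+01,  6.84146024e-02,
        2.43271363e-02,  1.00503596e-04]), 'eef_pos': array([556.14453745, 342.17109914,  99.11414885]), 'tcp_rot': array([ 3.14092437e+00, -1.03804358e-04,  1.85233320e+00]), 'ft_force': array([-0.59722628, -0.07054669, -0.13206307]), 'moment': array([-0.11585432,  0.06531172,  0.02372723]), 'grip_force': 0.0, 'opening': 0.23747999781940102}
[[-0.25, -0.08], [-0.24, -0.11], [-0.23, -0.13], [-0.22, -0.14], [-0.21, -0.16], [-0.19, -0.18], [-0.18, -0.2], [-0.16, -0.21], [-0.14, -0.22], [-0.12, -0.23], [-0.1, -0.24], [-0.08, -0.25], [-0.06, -0.26], [-0.04, -0.26], [-0.01, -0.26]] [554.68786444 344.32559898] [443.01041508 197.29682106]
```

{"fn": "carry_out", "kwargs": {"series": [[0,0,0,0],[0,0,0,0],[0,0,0,0],[0,0,0,0],[0,0,0,0]]}}

```text
t: 4.4
eef_pos: [556.1, 342.2, 98.8]
tcp_rot: [3.141, -0.0, 1.852]
ft_force: [-0.4, 0.1, 3.2]
opening: 0.164
grip_force: 30.0
```

{"fn": "carry_out", "kwargs": {"series": [[-0.25,-0.08,0,0],[-0.24,-0.11,0,0],[-0.23,-0.13,0,0],[-0.22,-0.14,0,0],[-0.21,-0.16,0,0]]}}

```text
t: 4.9
eef_pos: [498.2, 311.7, 99.0]
tcp_rot: [3.14, -0.001, 1.853]
ft_force: [-0.0, 2.4, 3.4]
opening: 0.164
grip_force: 30.0
```

Gripped (15.6 mm), moving freely.

{"fn": "carry_out", "kwargs": {"series": [[-0.19,-0.18,0,0],[-0.18,-0.2,0,0],[-0.16,-0.21,0,0],[-0.14,-0.22,0,0],[-0.12,-0.23,0,0]]}}

```text
t: 5.4
eef_pos: [459.3, 259.1, 99.2]
tcp_rot: [3.139, -0.0, 1.853]
ft_force: [3.7, 2.1, 3.4]
opening: 0.16
grip_force: 30.0
```

{"fn": "carry_out", "kwargs": {"series": [[-0.1,-0.24,0,0],[-0.08,-0.25,0,0],[-0.06,-0.26,0,0],[-0.04,-0.26,0,0],[-0.01,-0.26,0,0]]}}

```text
t: 5.9
eef_pos: [445.2, 195.6, 99.3]
tcp_rot: [3.139, -0.0, 1.852]
ft_force: [6.0, 41.4, 4.5]
opening: 0.162
grip_force: 30.0
```

{"fn": "carry_out", "kwargs": {"series": [[0,0,0,0],[0,0,0,0],[0,0,0,0],[0,0,0,0],[0,0,0,0]]}}

```text
t: 6.4
eef_pos: [445.7, 195.8, 99.2]
tcp_rot: [3.139, 0.0, 1.852]
ft_force: [4.7, -2.4, 7.2]
opening: 0.16
grip_force: 30.0
```

{"fn": "carry_out", "kwargs": {"series": [[0,0,0,0],[0,0,0,0],[0,0,0,0],[0,0,0,0],[0,0,0.6,0]], "fingers": -0.3}}

```text
t: 6.9
eef_pos: [443.0, 195.2, 126.5]
tcp_rot: [-3.136, 0.0, 1.852]
ft_force: [-0.5, -0.2, 0.2]
opening: 0.525
grip_force: 0.0
```

{"fn": "carry_out", "kwargs": {"series": [[0,0,0.9,0],[-0.5,0.6,0.9,-0.5],[-0.5,0.7,0,-0.5],[-0.3,0.8,0,-0.5],[0,0.2,0,0]]}}

```text
t: 7.4
eef_pos: [381.8, 308.3, 211.8]
tcp_rot: [3.141, -0.001, 1.696]
ft_force: [1.0, -0.6, -0.0]
opening: 0.649
grip_force: 0.0
```

Run:
```python
from h import *
ims=shots("b"); print(env.state()["eef_pos"],env.state()["tcp_rot"])
a=ims["top"][150:290,190:340]; b=ims["scene"][150:290,280:460]
cv2.imwrite("pics/b.png",np.hstack([cv2.resize(a,(400,373),interpolation=2),cv2.resize(b,(400,373),interpolation=2)])[:,:,::-1])
```

```text
[383.18906598 306.80009676 211.25927909] [-3.14157316e+00  1.65094717e-04  1.69850206e+00]
```

View pics/b.png

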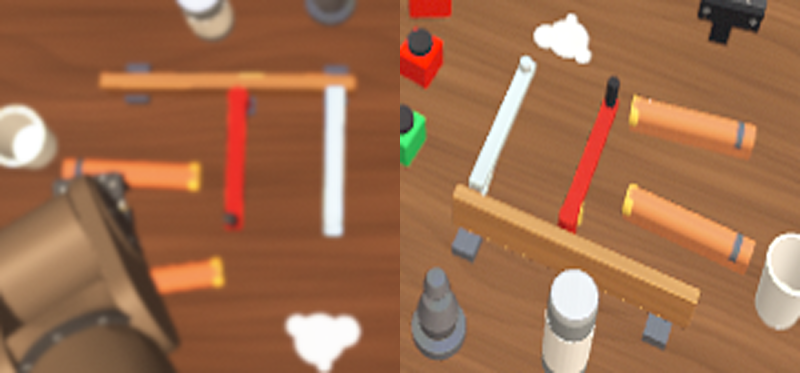

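{"fn": "carry_out", "kwargs": {"series": [[-0.18,0.04,-0.9,0],[0,0,-0.9,0],[0,0,-0.9,0],[0,0,-0.8,0],[0,0,-0.3,0]]}}

```text
t: 8.0
eef_pos: [373.8, 305.7, 18.1]
tcp_rot: [-3.137, 0.002, 1.695]
ft_force: [-0.5, 0.2, 1.0]
opening: 0.647
grip_force: 0.0
```

{"fn": "carry_out", "kwargs": {"series": [[0,0,-0.3,0],[0,0,0,0],[0,0,0,0],[0,0,0,0],[0,0,0,0]]}}

```text
t: 8.5
eef_pos: [375.0, 307.8, 7.2]
tcp_rot: [3.14, -0.001, 1.695]
ft_force: [-0.0, -0.2, -0.1]
opening: 0.65
grip_force: 0.0
```

{"fn": "carry_out", "kwargs": {"series": [[0,0,0,0],[0,0,0,0],[0,0,0,0],[0,0,0,0],[0,0,0,0]], "fingers": 1}}

```text
t: 9.0
eef_pos: [374.6, 307.9, 6.5]
tcp_rot: [3.141, -0.0, 1.695]
ft_force: [-0.2, 0.1, 1.0]
opening: 0.332
grip_force: 30.0
```

{"fn": "carry_out", "kwargs": {"series": [[0,0,0,0],[0,0,0,0],[0,0,0,0],[0,0,0,0],[0,0,0,0]]}}

```text
t: 9.5
eef_pos: [374.6, 307.9, 6.5]
tcp_rot: [3.141, -0.0, 1.695]
ft_force: [-0.9, 1.7, 3.5]
opening: 0.334
grip_force: 30.0
```

{"fn": "carry_out", "kwargs": {"series": [[0,0,0.4,0],[0,0,0.8,0],[0,0,0.9,0],[0,0,0.8,0],[0,0,0.3,0]]}}

```text
t: 10.0
eef_pos: [375.1, 308.2, 169.7]
tcp_rot: [3.138, -0.002, 1.695]
ft_force: [0.1, 0.4, -2.7]
opening: 0.332
grip_force: 30.0
```

{"fn": "carry_out", "kwargs": {"series": [[0.3,-0.3,0,-0.3],[0.55,-0.55,0,-0.3],[0.6,-0.6,0,-0.3],[0.6,-0.6,0,-0.3],[0.6,-0.6,0,-0.28]]}}

```text
t: 10.5
eef_pos: [507.7, 173.9, 166.1]
tcp_rot: [-3.141, 0.0, 1.539]
ft_force: [0.7, 1.1, -1.6]
opening: 0.333
grip_force: 30.0
```

{"fn": "carry_out", "kwargs": {"series": [[0.5,-0.5,0,0],[0.27,-0.29,0,0],[0,0,0,0],[0,0,0,0],[0,0,0,0]]}}

```text
t: 11.0
eef_pos: [544.6, 136.7, 166.3]
tcp_rot: [-3.141, -0.0, 1.541]
ft_force: [-0.8, 0.7, -2.4]
opening: 0.334
grip_force: 30.0
```

Run:
```python
from h import *
ims=shots("c"); 
a=ims["top"][150:290,190:340]; b=ims["scene"][150:290,280:460]
cv2.imwrite("pics/c.png",np.hstack([cv2.resize(a,(400,373),interpolation=2),cv2.resize(b,(400,373),interpolation=2)])[:,:,::-1])
```

```text
(no output)
```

View pics/c.png

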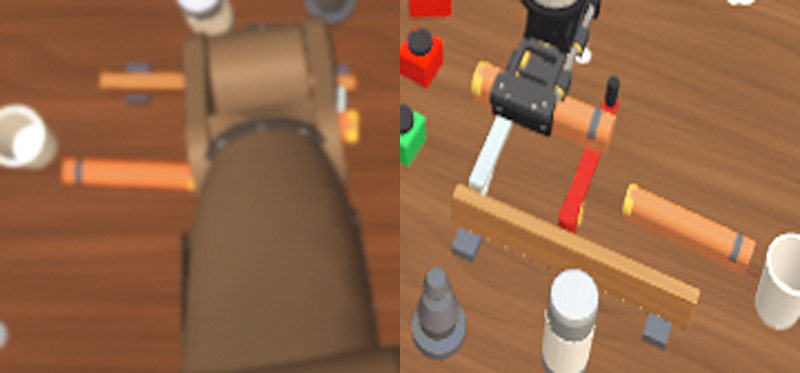

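{"fn": "carry_out", "kwargs": {"series": [[0.02,-0.02,-0.5,0],[0,0,-0.5,0],[0,0,-0.25,0],[0,0,-0.1,0],[0,0,-0.03,0]]}}

```text
t: 11.6
eef_pos: [546.5, 135.1, 97.5]
tcp_rot: [-3.142, 0.0, 1.541]
ft_force: [-0.1, 0.2, -2.0]
opening: 0.331
grip_force: 30.0
```

{"fn": "carry_out", "kwargs": {"series": [[0,0,-0.02,0],[0,0,-0.02,0],[0,0,0,0],[0,0,0,0],[0,0,0,0]]}}

```text
t: 12.1
eef_pos: [546.9, 134.9, 96.5]
tcp_rot: [3.14, -0.0, 1.54]
ft_force: [-1.3, 0.9, 7.1]
opening: 0.335
grip_force: 30.0
```

{"fn": "carry_out", "kwargs": {"series": [[0,0,0,0],[0,0,0,0],[0,0,0,0],[0,0,0,0],[0,0,0.4,0]], "fingers": -0.3}}

```text
t: 12.6
eef_pos: [545.5, 134.6, 113.7]
tcp_rot: [-3.138, 0.001, 1.54]
ft_force: [-0.4, 0.8, 0.4]
opening: 0.641
grip_force: 0.0
```

{"fn": "carry_out", "kwargs": {"series": [[0,0,0.8,0],[0,0,0.8,0],[-0.1,0.6,0,0],[-0.2,0.8,0,0],[-0.2,0.9,0,0]]}}

```text
t: 13.1
eef_pos: [521.4, 250.4, 195.8]
tcp_rot: [3.141, -0.0, 1.539]
ft_force: [0.4, 0.3, -1.1]
opening: 0.645
grip_force: 0.0
```

{"fn": "carry_out", "kwargs": {"series": [[-0.2,0.9,0,0],[0,0.88,0,-0.06],[0,0,0,0],[0,0,0,0],[0,0,0,0]]}}

```text
t: 13.6
eef_pos: [511.6, 338.0, 195.2]
tcp_rot: [-3.141, 0.0, 1.534]
ft_force: [0.4, -0.5, 0.0]
opening: 0.648
grip_force: 0.0
```

Run:
```python
from h import *
ims=shots("d"); 
a=ims["top"][150:290,190:340]; b=ims["scene"][150:290,280:460]
cv2.imwrite("pics/d.png",np.hstack([cv2.resize(a,(400,373),interpolation=2),cv2.resize(b,(400,373),interpolation=2)])[:,:,::-1])
```

```text
(no output)
```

View pics/d.png

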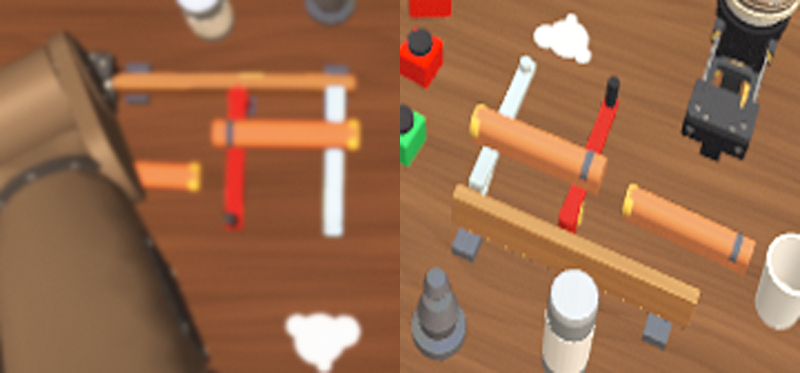

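{"fn": "carry_out", "kwargs": {"series": [[0,0.02,-0.9,0],[0,0,-0.9,0],[0,0,-0.9,0],[0,0,-0.7,0],[0,0,-0.36,0]]}}

```text
t: 14.2
eef_pos: [510.8, 338.1, 4.5]
tcp_rot: [-3.139, 0.002, 1.532]
ft_force: [-0.5, 0.2, -0.1]
opening: 0.65
grip_force: 0.0
```

{"fn": "carry_out", "kwargs": {"series": [[0,0,0,0],[0,0,0,0],[0,0,0,0],[0,0,0,0],[0,0,0,0]]}}

```text
t: 14.7
eef_pos: [511.9, 340.0, 8.5]
tcp_rot: [3.14, -0.001, 1.534]
ft_force: [0.9, 0.2, -0.2]
opening: 0.648
grip_force: 0.0
```

{"fn": "carry_out", "kwargs": {"series": [[0,0,0,0],[0,0,0,0],[0,0,0,0],[0,0,0,0],[0,0,0,0]], "fingers": 1}}

```text
t: 15.2
eef_pos: [511.6, 339.9, 7.4]
tcp_rot: [3.141, -0.0, 1.534]
ft_force: [0.5, 0.1, 0.1]
opening: 0.333
grip_force: 29.9
```

{"fn": "carry_out", "kwargs": {"series": [[0,0,0,0],[0,0,0,0],[0,0,0,0],[0,0,0,0],[0,0,0,0]]}}

```text
t: 15.7
eef_pos: [511.6, 339.8, 7.4]
tcp_rot: [3.142, -0.0, 1.534]
ft_force: [0.6, -0.1, -0.4]
opening: 0.336
grip_force: 29.9
```

{"fn": "carry_out", "kwargs": {"series": [[0,0,0.4,0],[0,0,0.8,0],[0,0,0.9,0],[0,0,0.8,0],[0,0,0.3,0]]}}

```text
t: 16.2
eef_pos: [512.3, 340.3, 171.4]
tcp_rot: [3.137, -0.002, 1.534]
ft_force: [1.0, -0.1, -2.7]
opening: 0.329
grip_force: 29.9
```

{"fn": "carry_out", "kwargs": {"series": [[-0.05,-0.3,0,0],[-0.1,-0.6,0,0],[-0.12,-0.8,0,0],[-0.12,-0.8,0,0],[-0.1,-0.8,0,0.06]]}}

```text
t: 16.7
eef_pos: [485.3, 172.6, 165.9]
tcp_rot: [-3.139, 0.001, 1.541]
ft_force: [1.1, 0.7, -2.0]
opening: 0.333
grip_force: 29.9
```

{"fn": "carry_out", "kwargs": {"series": [[-0.1,-0.5,0,0],[0,-0.26,0,0],[0,0,0,0],[0,0,0,0],[0,0,0,0]]}}

```text
t: 17.2
eef_pos: [482.1, 137.6, 167.1]
tcp_rot: [-3.141, -0.0, 1.541]
ft_force: [-0.5, -0.0, -2.2]
opening: 0.331
grip_force: 29.9
```

Lower 69.5 mm.

{"fn": "carry_out", "kwargs": {"series": [[0,0,-0.5,0],[0,0,-0.5,0],[0,0,-0.25,0],[0,0,-0.09,0],[0,0,-0.03,0]]}}

```text
t: 17.7
eef_pos: [482.0, 137.4, 98.6]
tcp_rot: [-3.141, 0.0, 1.541]
ft_force: [0.3, 0.4, -1.8]
opening: 0.336
grip_force: 29.9
```

{"fn": "carry_out", "kwargs": {"series": [[0,0,-0.02,0],[0,0,-0.02,0],[0,0,0,0],[0,0,0,0],[0,0,0,0]]}}

```text
t: 18.2
eef_pos: [482.3, 136.9, 97.4]
tcp_rot: [3.141, -0.0, 1.54]
ft_force: [0.2, 0.9, 2.7]
opening: 0.33
grip_force: 29.9
```

{"fn": "carry_out", "kwargs": {"series": [[0,0,0,0],[0,0,0,0],[0,0,0,0],[0,0,0.1,0],[0,0,0.3,0]], "fingers": 0.02}}

```text
t: 18.7
eef_pos: [481.5, 136.7, 116.5]
tcp_rot: [-3.139, 0.0, 1.54]
ft_force: [0.2, -0.3, -0.3]
opening: 0.488
grip_force: 0.0
```

{"fn": "carry_out", "kwargs": {"series": [[0,0,0.8,0],[0,0,0.9,0],[0.1,-0.6,0,0],[0.2,-0.9,0,0],[0.25,-0.95,0,0]]}}

```text
t: 19.2
eef_pos: [509.5, 13.4, 202.8]
tcp_rot: [3.14, 0.0, 1.542]
ft_force: [1.6, 0.5, 0.0]
opening: 0.487
grip_force: 0.0
```

{"fn": "carry_out", "kwargs": {"series": [[0.25,-0.95,0,0.1],[0.25,-0.95,0,0.1],[0.25,-0.95,0,0.1],[0.25,-0.95,0,0],[0.25,-0.95,0,0]], "fingers": 0.46}}

```text
t: 19.7
eef_pos: [572.1, -225.3, 202.4]
tcp_rot: [3.141, 0.0, 1.571]
ft_force: [0.6, 0.2, -0.4]
opening: 0.27
grip_force: 0.0
```

{"fn": "carry_out", "kwargs": {"series": [[0.25,-0.95,0,0],[0.25,-0.95,0,0],[0.22,-0.38,0,0],[0,0,0,0],[0,0,0,0]]}}

```text
t: 20.2
eef_pos: [607.7, -336.9, 201.6]
tcp_rot: [-3.141, -0.001, 1.571]
ft_force: [-0.2, 1.1, 0.5]
opening: 0.273
grip_force: 0.0
```

Run:
```python
from h import *
ims=shots("e"); print(env.state()["eef_pos"])
a=ims["top"][120:280,200:400]; b=ims["scene"][130:280,150:420]
cv2.imwrite("pics/e.png",np.hstack([cv2.resize(a,(400,320),interpolation=2),cv2.resize(b,(400,320),interpolation=2)])[:,:,::-1])
```

```text
[ 607.80575486 -336.0536795   202.16000985]
```

View pics/e.png

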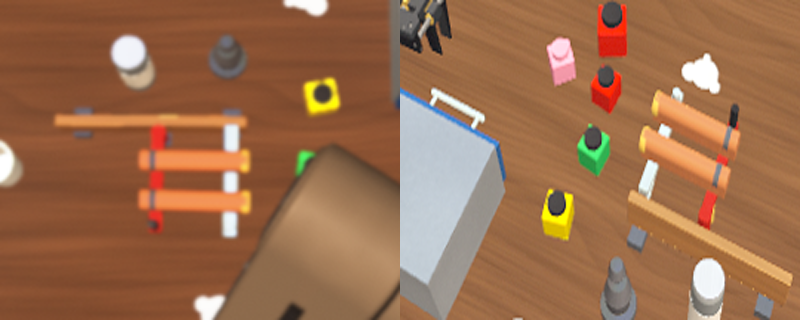

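{"fn": "carry_out", "kwargs": {"series": [[0,0,-0.8,0],[0,0,-0.8,0],[0,0,-0.8,0],[0,0,-0.2,0],[0,0,-0.2,0]]}}

```text
t: 20.8
eef_pos: [608.4, -336.6, 62.3]
tcp_rot: [3.141, 0.0, 1.573]
ft_force: [0.8, 0.3, 1.5]
opening: 0.273
grip_force: 0.0
```

{"fn": "carry_out", "kwargs": {"series": [[0,0,-0.18,0],[0,0,0,0],[0,0,0,0],[0,0,0,0],[0,0,0,0]]}}

```text
t: 21.3
eef_pos: [608.3, -337.4, 53.8]
tcp_rot: [3.141, 0.001, 1.572]
ft_force: [-0.1, 0.1, -0.3]
opening: 0.269
grip_force: 0.0
```

{"fn": "carry_out", "kwargs": {"series": [[0,0,0,0],[0,0,0,0],[0,0,0,0],[0,0,0,0],[0,0,0,0]], "fingers": 1}}

```text
t: 21.8
eef_pos: [608.1, -337.2, 53.1]
tcp_rot: [3.141, 0.0, 1.571]
ft_force: [-1.2, 0.2, 1.1]
opening: 0.108
grip_force: 30.0
```

{"fn": "carry_out", "kwargs": {"series": [[-0.2,0,0,0],[-0.4,0,0,0],[-0.4,0,0,0],[-0.4,0,0,0],[-0.4,0,0,0]]}}

```text
t: 22.3
eef_pos: [516.5, -334.6, 53.0]
tcp_rot: [-3.14, -0.004, 1.571]
ft_force: [2.2, 15.3, 6.6]
opening: 0.11
grip_force: 30.0
```

{"fn": "carry_out", "kwargs": {"series": [[-0.4,0,0,0],[-0.4,0,0,0],[-0.3,0,0,0],[-0.2,0,0,0],[-0.1,0,0,0]]}}

```text
t: 22.8
eef_pos: [445.4, -332.5, 52.9]
tcp_rot: [-3.137, -0.008, 1.571]
ft_force: [2.0, 27.3, 14.2]
opening: 0.108
grip_force: 29.9
```

{"fn": "carry_out", "kwargs": {"series": [[-0.04,0.05,0,0],[-0.04,0.05,0,0],[-0.02,0,0,0],[0,0,0,0],[0,0,0,0]]}}

```text
t: 23.3
eef_pos: [443.1, -332.3, 53.0]
tcp_rot: [3.141, 0.0, 1.571]
ft_force: [2.2, 1.2, 1.5]
opening: 0.107
grip_force: 30.0
```

{"fn": "carry_out", "kwargs": {"series": [[-0.04,0,0,0],[-0.04,0,0,0],[0,0,0,0],[0,0,0,0],[0,0,0,0]]}}

```text
t: 23.8
eef_pos: [442.9, -332.5, 53.1]
tcp_rot: [3.134, 0.003, 1.571]
ft_force: [29.5, 8.4, -8.7]
opening: 0.107
grip_force: 29.9
```

{"fn": "carry_out", "kwargs": {"series": [[0.08,0,0,0],[0,0,0,0],[0,0,0,0],[0,0,0,0],[0,0,0,0]], "fingers": 0.46}}

```text
t: 24.3
eef_pos: [442.7, -332.3, 52.9]
tcp_rot: [-3.141, -0.0, 1.571]
ft_force: [1.1, 0.7, 0.1]
opening: 0.269
grip_force: 0.0
```

{"fn": "carry_out", "kwargs": {"series": [[0,0,0.5,0],[0,0,0.8,0],[0,0,0.9,0],[0,0,0.8,0],[0,0,0,0]]}}

```text
t: 24.8
eef_pos: [444.2, -333.5, 208.0]
tcp_rot: [3.136, 0.006, 1.572]
ft_force: [1.2, -0.2, -0.7]
opening: 0.272
grip_force: 0.0
```

Run:
```python
from h import *
ims=shots("f"); print(env.state()["eef_pos"])
a=ims["top"][130:290,320:500]; b=ims["scene"][110:270,140:340]
cv2.imwrite("pics/f.png",np.hstack([cv2.resize(a,(400,356),interpolation=2),cv2.resize(b,(400,356),interpolation=2)])[:,:,::-1])
T=lambda u,v:(180+u/2.58,110+v/2.58); Q=lambda u,v:(150+u/2.4,110+v/2.4)
for nm,col,t,s in(("pot0","red",T(475,329),Q(334,148)),("pot1","yellow",T(466,150),Q(256,290)),("pot2","green",T(455,243),Q(314,217))):
  for c in (("top","scene"),("scene",),("top",)):
    try: print(nm,c,pot(ims,col,dict(top=t,scene=s),cams=c,rad=13))
    except Exception as e: print(nm,c,"none")
```

```text
[ 442.86756555 -332.22858921  203.39157711]
pot0 ('top', 'scene') (array([ 4.31177e+02, -8.33510e+01, -8.50000e-02]), np.float64(0.182))
pot0 ('scene',) (array([427.242, -83.823,   1.524]), np.float64(0.169))
pot0 ('top',) (array([431.799, -83.466,   1.449]), np.float64(0.173))
pot1 ('top', 'scene') (array([ 6.69604e+02, -8.10740e+01,  1.81000e-01]), np.float64(0.092))
pot1 ('scene',) (array([666.71 , -81.528,   1.762]), np.float64(0.063))
pot1 ('top',) (array([ 6.70284e+02, -8.26770e+01,  1.68000e-01]), np.float64(0.067))
pot2 ('top', 'scene') (array([543.193, -62.156,   1.448]), np.float64(0.128))
pot2 ('scene',) (array([540.767, -61.528,   1.513]), np.float64(0.192))
pot2 ('top',) (array([ 5.4327e+02, -6.2253e+01, -1.2400e-01]), np.float64(0.058))
```

View pics/f.png

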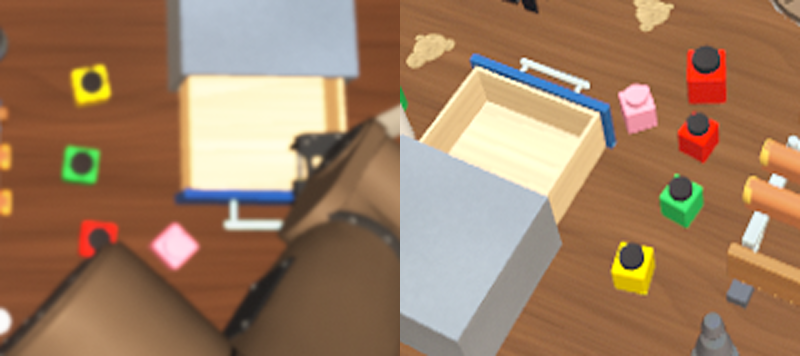

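{"fn": "carry_out", "kwargs": {"series": [[-0.04,0.6,0,-0.2],[-0.05,0.9,0,-0.2],[-0.05,0.9,0,-0.2],[-0.05,0.9,0,-0.2],[-0.05,0.9,0,-0.2]], "fingers": -0.7}}

```text
t: 25.4
eef_pos: [429.9, -120.4, 201.4]
tcp_rot: [-3.139, -0.001, 1.465]
ft_force: [0.2, 0.1, -0.6]
opening: 0.639
grip_force: 0.0
```

{"fn": "carry_out", "kwargs": {"series": [[-0.03,0.6,0,0],[0,0.16,0,0],[0,0,0,0],[0,0,0,0],[0,0,0,0]]}}

```text
t: 25.9
eef_pos: [429.6, -85.2, 202.5]
tcp_rot: [-3.141, -0.0, 1.466]
ft_force: [-0.3, -1.3, -0.4]
opening: 0.846
grip_force: 0.0
```

{"fn": "carry_out", "kwargs": {"series": [[0,0,-0.9,0],[0,0,-0.9,0],[0,0,-0.9,0],[0,0,-0.7,0],[0,0,-0.4,0]]}}

```text
t: 26.4
eef_pos: [428.7, -84.9, 10.3]
tcp_rot: [-3.139, -0.001, 1.465]
ft_force: [0.1, -0.1, -0.5]
opening: 0.851
grip_force: 0.0
```

{"fn": "carry_out", "kwargs": {"series": [[0,0,-0.15,0],[0,0,0,0],[0,0,0,0],[0,0,0,0],[0,0,0,0]]}}

```text
t: 26.9
eef_pos: [430.0, -84.4, 6.3]
tcp_rot: [3.14, 0.0, 1.467]
ft_force: [0.3, -0.5, -0.0]
opening: 0.848
grip_force: 0.0
```

{"fn": "carry_out", "kwargs": {"series": [[0,0,0,0],[0,0,0,0],[0,0,0,0],[0,0,0,0],[0,0,0,0]], "fingers": 1}}

```text
t: 27.4
eef_pos: [429.5, -84.1, 5.4]
tcp_rot: [-3.141, -0.0, 1.467]
ft_force: [-0.3, -0.8, 1.6]
opening: 0.526
grip_force: 29.8
```

{"fn": "carry_out", "kwargs": {"series": [[0,0,0,0],[0,0,0,0],[0,0,0,0],[0,0,0,0],[0,0,0,0]]}}

```text
t: 27.9
eef_pos: [429.5, -84.1, 5.4]
tcp_rot: [-3.142, -0.0, 1.467]
ft_force: [-0.8, -0.3, 2.5]
opening: 0.525
grip_force: 29.8
```

{"fn": "carry_out", "kwargs": {"series": [[0,0,0.4,0],[0,0,0.8,0],[0,0,0.9,0],[0,0,0.7,0],[0,0,0.3,0]]}}

```text
t: 28.4
eef_pos: [430.3, -84.4, 163.3]
tcp_rot: [3.137, 0.001, 1.467]
ft_force: [0.9, -0.3, -2.5]
opening: 0.524
grip_force: 29.8
```

{"fn": "carry_out", "kwargs": {"series": [[0.15,-0.4,0,0],[0.3,-0.75,0,0.1],[0.35,-0.87,0,0.2],[0.35,-0.87,0,0.2],[0.35,-0.87,0,0.2]]}}

```text
t: 28.9
eef_pos: [504.9, -274.0, 160.2]
tcp_rot: [-3.142, -0.0, 1.541]
ft_force: [-0.7, 0.2, -2.6]
opening: 0.525
grip_force: 29.8
```

{"fn": "carry_out", "kwargs": {"series": [[0.35,-0.87,0,0],[0.35,-0.87,0,0],[0.3,-0.65,0,0],[0.11,-0.27,0,0],[0,0,0,0]]}}

```text
t: 29.4
eef_pos: [560.0, -406.8, 159.1]
tcp_rot: [-3.141, -0.0, 1.539]
ft_force: [0.3, 0.4, -2.2]
opening: 0.522
grip_force: 29.8
```

{"fn": "carry_out", "kwargs": {"series": [[0,0,0,0],[0,0,0,0],[0,0,0,0],[0,0,0,0],[0,0,0,0]]}}

```text
t: 29.9
eef_pos: [560.1, -404.8, 160.7]
tcp_rot: [3.141, 0.0, 1.541]
ft_force: [0.2, 1.1, -0.9]
opening: 0.524
grip_force: 29.8
```

Run:
```python
from h import *
ims=shots("g"); print(env.state()["eef_pos"],env.state()["opening"])
a=ims["top"][130:290,320:500]; b=ims["scene"][110:270,140:340]
cv2.imwrite("pics/g.png",np.hstack([cv2.resize(a,(400,356),interpolation=2),cv2.resize(b,(400,356),interpolation=2)])[:,:,::-1])
```

```text
[ 560.08119656 -404.98291253  160.60918268] 0.5231875928436759
```

View pics/g.png

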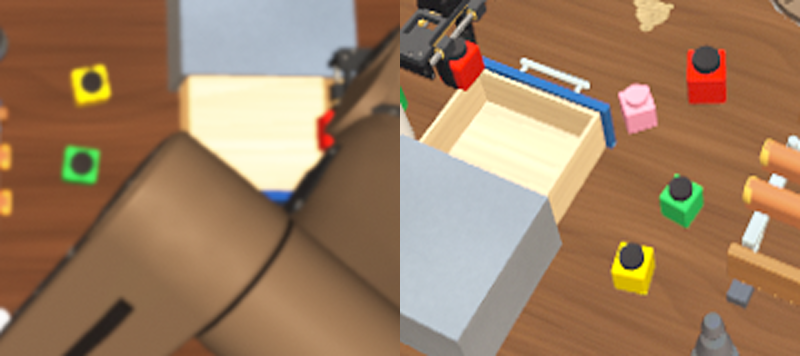

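Run:
```python
from h import *
t=lambda u,v:(320+u/2.222,130+v/2.222); s=lambda u,v:(140+u/2,110+v/2.225)
print("floor L/R",onz("top",t(190,120),22),onz("top",t(325,120),22))
print("near floor",onz("top",t(230,190),22),"near rim",onz("top",t(230,192),88))
print("scene rim inner near R corner",onz("scene",s(600,110),88),"far",onz("scene",s(480,77),88))
print(proj("scene",box(560,-405,-.03,50,50,155,199))-[140,110])
```

```text
floor L/R [ 610.42562563 -236.51748725   22.        ] [ 607.25769703 -448.15152629   22.        ]
near floor [ 500.02156727 -292.4157025    22.        ] near rim [ 489.14050237 -274.80788417   88.        ]
scene rim inner near R corner [254.21216149 359.39980487  88.        ] far [266.1328664  166.02581673  88.        ]
[[29.08760609 25.71720618]
 [25.16431102 15.27116954]
 [42.60617732 30.39352102]
 [38.99029409 19.94212173]
 [19.36117507 36.82508775]
 [15.06883365 26.46119039]
 [33.03231097 41.72599698]
 [29.05207387 31.36447358]]
```

{"fn": "carry_out", "kwargs": {"series": [[0,0,-0.7,0],[0,0,-0.8,0],[0,0,-0.7,0],[0,0,-0.3,0],[0,0,-0.1,0]]}}

```text
t: 30.5
eef_pos: [559.7, -404.9, 29.0]
tcp_rot: [-3.14, -0.001, 1.54]
ft_force: [0.4, 0.1, -1.1]
opening: 0.527
grip_force: 29.8
```

{"fn": "carry_out", "kwargs": {"series": [[0,0,-0.03,0],[0,0,-0.03,0],[0,0,0,0],[0,0,0,0],[0,0,0,0]]}}

```text
t: 31.0
eef_pos: [560.2, -405.3, 28.2]
tcp_rot: [3.141, 0.001, 1.54]
ft_force: [-0.4, -0.5, -1.0]
opening: 0.522
grip_force: 29.8
```

{"fn": "carry_out", "kwargs": {"series": [[0,0,-0.03,0],[0,0,0,0],[0,0,0,0],[0,0,0,0],[0,0,0,0]]}}

```text
t: 31.5
eef_pos: [560.7, -405.4, 27.5]
tcp_rot: [3.14, 0.001, 1.54]
ft_force: [-0.5, 2.5, 8.8]
opening: 0.526
grip_force: 29.8
```

{"fn": "carry_out", "kwargs": {"series": [[0,0,0,0],[0,0,0,0],[0,0,0,0],[0,0,0,0],[0,0,0,0]], "fingers": -0.35}}

```text
t: 32.0
eef_pos: [560.0, -405.2, 25.8]
tcp_rot: [-3.142, -0.0, 1.54]
ft_force: [-0.8, 0.2, -0.1]
opening: 0.676
grip_force: 0.0
```

{"fn": "carry_out", "kwargs": {"series": [[0,0,0.5,0],[0,0,0.9,0],[0,0,0.9,0],[0,0,0.9,0],[0,0,0,0]]}}

```text
t: 32.5
eef_pos: [561.8, -406.6, 192.8]
tcp_rot: [3.134, 0.006, 1.54]
ft_force: [0.3, 0.1, -1.0]
opening: 0.671
grip_force: 0.0
```

{"fn": "carry_out", "kwargs": {"series": [[0,0.6,0,0],[-0.04,0.9,0,0],[-0.05,0.9,0,-0.2],[-0.05,0.9,0,-0.2],[-0.05,0.9,0,-0.2]], "fingers": -0.7}}

```text
t: 33.0
eef_pos: [549.9, -193.5, 185.3]
tcp_rot: [-3.141, -0.0, 1.476]
ft_force: [0.8, -0.1, -0.4]
opening: 0.853
grip_force: 0.0
```

Run:
```python
from h import *
ims=shots("i"); print(env.state()["eef_pos"],env.state()["tcp_rot"])
T=lambda u,v:(180+u/2.58,110+v/2.58); Q=lambda u,v:(150+u/2.4,110+v/2.4)
for nm,col,t,s in(("pot1","yellow",T(466,150),Q(256,290)),("pot2","green",T(455,243),Q(314,217))):
  for c in (("scene",),("top",)):
    try: print(nm,c,pot(ims,col,dict(top=t,scene=s),cams=c,rad=18))
    except Exception as e: print(nm,c,"none")
```

```text
[ 549.80128904 -190.6378272   185.63444263] [-3.14024770e+00 -1.17632838e-03  1.48048141e+00]
pot1 ('scene',) (array([666.711, -81.507,   1.762]), np.float64(0.045))
pot1 ('top',) (array([ 6.7028e+02, -8.2680e+01,  1.6900e-01]), np.float64(0.06))
pot2 ('scene',) (array([ 5.40717e+02, -6.15650e+01, -6.10000e-02]), np.float64(0.192))
pot2 ('top',) (array([ 5.43717e+02, -6.23370e+01, -1.20000e-01]), np.float64(0.052))
```

{"fn": "carry_out", "kwargs": {"series": [[-0.05,0.6,0,-0.1],[-0.05,0.9,0,0],[-0.05,0.75,0,0],[0,0.32,0,0],[0,0,0,0]]}}

```text
t: 33.6
eef_pos: [543.2, -65.5, 185.7]
tcp_rot: [-3.142, -0.0, 1.469]
ft_force: [1.0, 0.0, -0.2]
opening: 0.849
grip_force: 0.0
```

{"fn": "carry_out", "kwargs": {"series": [[0,0,-0.8,0],[0,0,-0.9,0],[0,0,-0.9,0],[0,0,-0.7,0],[0,0,-0.3,0]]}}

```text
t: 34.1
eef_pos: [542.0, -68.1, 2.4]
tcp_rot: [-3.138, -0.0, 1.466]
ft_force: [0.1, -0.6, 0.3]
opening: 0.851
grip_force: 0.0
```

{"fn": "carry_out", "kwargs": {"series": [[0,0,0,0],[0,0,0,0],[0,0,0,0],[0,0,0,0],[0,0,0,0]]}}

```text
t: 34.6
eef_pos: [543.5, -66.9, 6.8]
tcp_rot: [3.14, 0.0, 1.467]
ft_force: [-0.1, 0.9, 0.3]
opening: 0.854
grip_force: 0.0
```

{"fn": "carry_out", "kwargs": {"series": [[0,0,0,0],[0,0,0,0],[0,0,0,0],[0,0,0,0],[0,0,0,0]], "fingers": 1}}

```text
t: 35.1
eef_pos: [543.0, -66.7, 5.9]
tcp_rot: [-3.142, 0.0, 1.467]
ft_force: [-0.2, -0.5, 0.8]
opening: 0.525
grip_force: 29.7
```

{"fn": "carry_out", "kwargs": {"series": [[0,0,0,0],[0,0,0,0],[0,0,0,0],[0,0,0,0],[0,0,0,0]]}}

```text
t: 35.6
eef_pos: [543.0, -66.6, 5.9]
tcp_rot: [-3.142, -0.0, 1.467]
ft_force: [-1.5, 0.1, 1.7]
opening: 0.526
grip_force: 29.7
```

{"fn": "carry_out", "kwargs": {"series": [[0,0,0.4,0],[0,0,0.8,0],[0,0,0.9,0],[0,0,0.7,0],[0,0,0.3,0]]}}

```text
t: 36.1
eef_pos: [544.0, -66.9, 164.2]
tcp_rot: [3.137, 0.001, 1.467]
ft_force: [-0.4, 0.3, -1.9]
opening: 0.529
grip_force: 29.7
```

{"fn": "carry_out", "kwargs": {"series": [[0.04,-0.5,0,0],[0.05,-0.85,0,0.1],[0.05,-0.9,0,0.2],[0.05,-0.9,0,0.2],[0.05,-0.9,0,0.2]]}}

```text
t: 36.6
eef_pos: [554.9, -271.0, 160.8]
tcp_rot: [3.141, 0.0, 1.541]
ft_force: [0.4, 0.1, -1.5]
opening: 0.527
grip_force: 29.7
```

{"fn": "carry_out", "kwargs": {"series": [[0.05,-0.8,0,0],[0.05,-0.45,0,0],[0,-0.17,0,0],[0,0,0,0],[0,0,0,0]]}}

```text
t: 37.1
eef_pos: [559.9, -339.0, 160.7]
tcp_rot: [-3.141, -0.001, 1.541]
ft_force: [1.1, 0.3, -2.0]
opening: 0.531
grip_force: 29.7
```

Run:
```python
from h import *
ims=shots("j"); s=env.state(); print(s["eef_pos"],s["tcp_rot"],s["opening"],s["grip_force"])
a=ims["top"][130:290,320:500]; b=ims["scene"][110:270,140:340]
cv2.imwrite("pics/j.png",np.hstack([cv2.resize(a,(400,356),interpolation=2),cv2.resize(b,(400,356),interpolation=2)])[:,:,::-1])
```

```text
[ 560.17996534 -338.79364638  161.0610525 ] [-3.14158393e+00 -2.23675892e-04  1.54158834e+00] 0.5298533006411295 29.704150557518005
```

View pics/j.png

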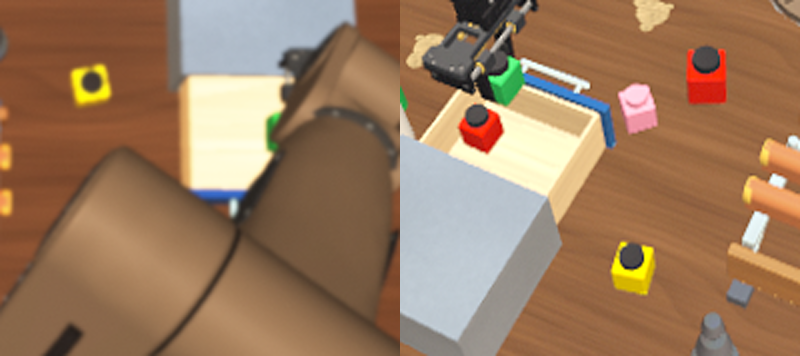

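{"fn": "carry_out", "kwargs": {"series": [[0,0,-0.7,0],[0,0,-0.8,0],[0,0,-0.7,0],[0,0,-0.3,0],[0,0,-0.1,0]]}}

```text
t: 37.7
eef_pos: [559.9, -339.2, 29.9]
tcp_rot: [-3.14, -0.001, 1.541]
ft_force: [0.6, 0.7, -0.6]
opening: 0.528
grip_force: 29.7
```

{"fn": "carry_out", "kwargs": {"series": [[0,0,-0.04,0],[0,0,-0.03,0],[0,0,0,0],[0,0,0,0],[0,0,0,0]]}}

```text
t: 38.2
eef_pos: [560.3, -340.4, 28.1]
tcp_rot: [3.141, 0.001, 1.54]
ft_force: [-0.7, 0.2, -1.4]
opening: 0.528
grip_force: 29.7
```

{"fn": "carry_out", "kwargs": {"series": [[0,0,-0.03,0],[0,0,0,0],[0,0,0,0],[0,0,0,0],[0,0,0,0]]}}

```text
t: 38.7
eef_pos: [561.0, -340.5, 27.9]
tcp_rot: [3.139, 0.001, 1.54]
ft_force: [0.5, 3.9, 12.7]
opening: 0.527
grip_force: 29.7
```

{"fn": "carry_out", "kwargs": {"series": [[0,0,0,0],[0,0,0,0],[0,0,0,0],[0,0,0,0],[0,0,0,0]], "fingers": -0.35}}

```text
t: 39.2
eef_pos: [560.0, -340.2, 25.8]
tcp_rot: [-3.141, -0.0, 1.54]
ft_force: [-0.3, 0.6, 1.1]
opening: 0.675
grip_force: 0.0
```

{"fn": "carry_out", "kwargs": {"series": [[0,0,0.5,0],[0,0,0.9,0],[0,0,0.9,0],[0,0,0.9,0],[0,0,0,0]]}}

```text
t: 39.7
eef_pos: [561.8, -341.5, 192.3]
tcp_rot: [3.134, 0.006, 1.54]
ft_force: [1.2, -0.8, -0.4]
opening: 0.677
grip_force: 0.0
```

{"fn": "carry_out", "kwargs": {"series": [[0.2,0.6,0,0.3],[0.3,0.8,0,0.4],[0.3,0.85,0,0.4],[0.3,0.85,0,0.4],[0.3,0.85,0,0.4]], "fingers": -0.7}}

```text
t: 40.2
eef_pos: [630.2, -141.0, 185.2]
tcp_rot: [-3.141, -0.0, 1.741]
ft_force: [0.4, -0.2, -0.1]
opening: 0.846
grip_force: 0.0
```

Run:
```python
from h import *
ims=shots("k"); print(env.state()["eef_pos"],env.state()["tcp_rot"])
T=lambda u,v:(180+u/2.58,110+v/2.58); Q=lambda u,v:(150+u/2.4,110+v/2.4)
for nm,col,t,s in(("pot1","yellow",T(466,150),Q(256,290)),):
  for c in (("scene",),("top",)):
    try: print(nm,c,pot(ims,col,dict(top=t,scene=s),cams=c,rad=20))
    except Exception as e: print(nm,c,"none")
```

```text
[ 631.03466067 -137.91751573  185.20186049] [-3.14132129e+00 -1.07861709e-03  1.74508971e+00]
pot1 ('scene',) (array([ 6.66661e+02, -8.15180e+01,  1.90000e-01]), np.float64(0.045))
pot1 ('top',) (array([670.947, -81.472,   1.646]), np.float64(0.135))
```

{"fn": "carry_out", "kwargs": {"series": [[0.3,0.45,0,0],[0.3,0.45,0,0],[0.17,0.31,0,0],[0,0,0,0],[0,0,0,0]]}}

```text
t: 40.8
eef_pos: [668.2, -82.6, 185.4]
tcp_rot: [-3.141, -0.0, 1.74]
ft_force: [0.3, -0.6, -0.2]
opening: 0.851
grip_force: 0.0
```

{"fn": "carry_out", "kwargs": {"series": [[0,0,-0.8,0],[0,0,-0.9,0],[0,0,-0.9,0],[0,0,-0.7,0],[0,0,-0.3,0]]}}

```text
t: 41.3
eef_pos: [666.6, -83.1, 2.7]
tcp_rot: [-3.137, -0.002, 1.738]
ft_force: [-1.3, -0.6, -0.5]
opening: 0.851
grip_force: 0.0
```

{"fn": "carry_out", "kwargs": {"series": [[0,0,0,0],[0,0,0,0],[0,0,0,0],[0,0,0,0],[0,0,0,0]]}}

```text
t: 41.8
eef_pos: [669.0, -82.2, 7.1]
tcp_rot: [3.14, 0.001, 1.739]
ft_force: [0.2, 0.4, -0.4]
opening: 0.852
grip_force: 0.0
```

{"fn": "carry_out", "kwargs": {"series": [[0,0,0,0],[0,0,0,0],[0,0,0,0],[0,0,0,0],[0,0,0,0]], "fingers": 1}}

```text
t: 42.3
eef_pos: [668.5, -82.2, 5.9]
tcp_rot: [-3.142, -0.0, 1.739]
ft_force: [-0.6, 0.7, -0.5]
opening: 0.524
grip_force: 30.0
```

{"fn": "carry_out", "kwargs": {"series": [[0,0,0,0],[0,0,0,0],[0,0,0,0],[0,0,0,0],[0,0,0,0]]}}

```text
t: 42.8
eef_pos: [668.5, -82.2, 5.9]
tcp_rot: [-3.142, -0.0, 1.739]
ft_force: [-0.3, 0.4, -0.2]
opening: 0.524
grip_force: 30.0
```

{"fn": "carry_out", "kwargs": {"series": [[0,0,0.4,0],[0,0,0.8,0],[0,0,0.9,0],[0,0,0.7,0],[0,0,0.3,0]]}}

```text
t: 43.3
eef_pos: [669.5, -82.4, 164.5]
tcp_rot: [3.137, 0.002, 1.739]
ft_force: [0.1, -0.4, -1.0]
opening: 0.524
grip_force: 30.0
```

{"fn": "carry_out", "kwargs": {"series": [[-0.25,-0.4,0,-0.3],[-0.4,-0.7,0,-0.4],[-0.45,-0.75,0,-0.4],[-0.45,-0.75,0,-0.4],[-0.4,-0.7,0,-0.4]]}}

```text
t: 43.8
eef_pos: [569.5, -248.4, 159.8]
tcp_rot: [-3.14, -0.001, 1.539]
ft_force: [0.7, -0.4, -2.0]
opening: 0.525
grip_force: 30.0
```

{"fn": "carry_out", "kwargs": {"series": [[-0.22,-0.36,0,0],[0,0,0,0],[0,0,0,0],[0,0,0,0],[0,0,0,0]]}}

```text
t: 44.3
eef_pos: [560.5, -264.1, 160.6]
tcp_rot: [-3.141, -0.0, 1.542]
ft_force: [-0.5, -0.9, -1.0]
opening: 0.522
grip_force: 30.0
```

Run:
```python
from h import *
ims=shots("l"); s=env.state(); print(s["eef_pos"],s["tcp_rot"],s["opening"],s["grip_force"])
a=ims["top"][130:290,320:500]; b=ims["scene"][110:270,140:340]
cv2.imwrite("pics/l.png",np.hstack([cv2.resize(a,(400,356),interpolation=2),cv2.resize(b,(400,356),interpolation=2)])[:,:,::-1])
```

```text
[ 560.43575571 -264.33241839  160.76606399] [-3.14153443e+00 -1.26006032e-04  1.54155808e+00] 0.5219751547333039 29.9997478723526
```

View pics/l.png

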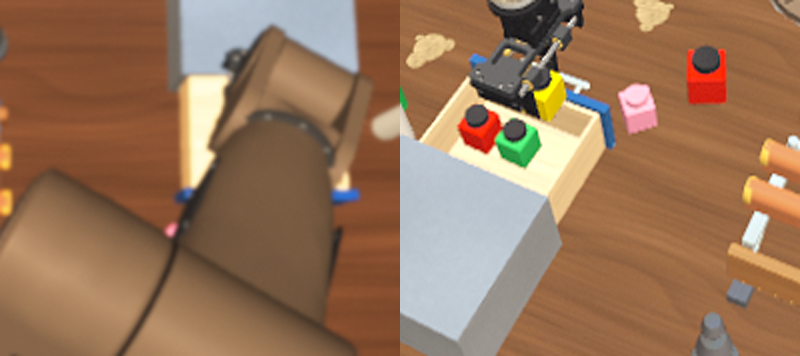

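{"fn": "carry_out", "kwargs": {"series": [[0,0,-0.7,0],[0,0,-0.8,0],[0,0,-0.7,0],[0,0,-0.3,0],[0,0,-0.1,0]]}}

```text
t: 44.9
eef_pos: [559.8, -264.7, 29.7]
tcp_rot: [-3.14, -0.001, 1.541]
ft_force: [-0.3, 0.4, -0.3]
opening: 0.525
grip_force: 30.0
```

{"fn": "carry_out", "kwargs": {"series": [[0,0,-0.04,0],[0,0,-0.03,0],[0,0,-0.02,0],[0,0,0,0],[0,0,0,0]]}}

```text
t: 45.4
eef_pos: [560.7, -265.5, 27.9]
tcp_rot: [3.139, 0.001, 1.54]
ft_force: [0.1, 0.7, 7.2]
opening: 0.522
grip_force: 30.0
```

{"fn": "carry_out", "kwargs": {"series": [[0,0,0,0],[0,0,0,0],[0,0,0,0],[0,0,0,0],[0,0,0,0]], "fingers": -0.35}}

```text
t: 45.9
eef_pos: [560.0, -265.2, 26.4]
tcp_rot: [-3.142, -0.0, 1.54]
ft_force: [0.3, 0.7, -0.4]
opening: 0.675
grip_force: 0.0
```

{"fn": "carry_out", "kwargs": {"series": [[0,0,0.5,0],[0,0,0.9,0],[0,0,0.9,0],[0,0,0.9,0],[0,0,0,0]]}}

```text
t: 46.4
eef_pos: [561.9, -266.2, 192.5]
tcp_rot: [3.133, 0.005, 1.54]
ft_force: [0.5, 0.0, -0.0]
opening: 0.674
grip_force: 0.0
```

{"fn": "carry_out", "kwargs": {"series": [[-0.6,-0.34,0,0],[-0.7,-0.4,0,0],[-0.7,-0.4,0,0],[-0.34,-0.2,0,0],[0,0,0,0]], "fingers": 0.46}}

```text
t: 46.9
eef_pos: [441.2, -333.1, 186.0]
tcp_rot: [-3.141, -0.0, 1.538]
ft_force: [0.6, -0.2, 0.2]
opening: 0.316
grip_force: 0.0
```

{"fn": "carry_out", "kwargs": {"series": [[0,0,0,0],[0,0,0,0],[0,0,0,0],[0,0,0,0],[0,0,0,0]]}}

```text
t: 47.4
eef_pos: [443.4, -331.8, 186.3]
tcp_rot: [3.142, -0.0, 1.541]
ft_force: [-0.3, 0.6, -0.1]
opening: 0.269
grip_force: 0.0
```

Run:
```python
from h import *
ims=shots("m"); s=env.state(); print(s["eef_pos"],s["tcp_rot"],s["opening"])
a=ims["top"][130:290,320:500]; b=ims["scene"][110:270,140:340]
cv2.imwrite("pics/m.png",np.hstack([cv2.resize(a,(400,356),interpolation=2),cv2.resize(b,(400,356),interpolation=2)])[:,:,::-1])
```

```text
[ 443.24118064 -331.99430922  186.3857653 ] [ 3.14153582e+00 -1.27715118e-05  1.54075553e+00] 0.2705503225650407
```

View pics/m.png

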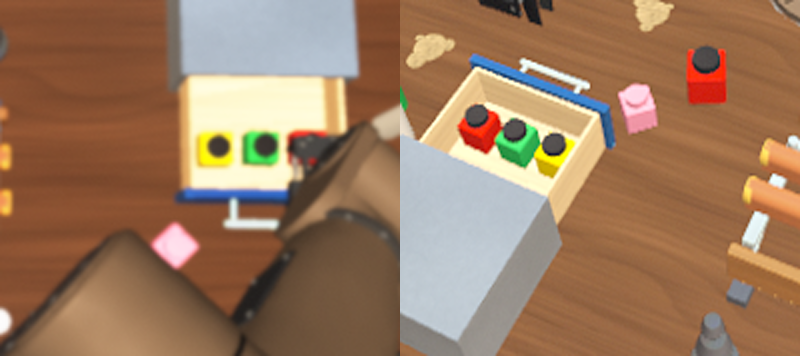

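{"fn": "carry_out", "kwargs": {"series": [[0,0,-0.7,0],[0,0,-0.8,0],[0,0,-0.7,0],[0,0,-0.3,0],[0,0,-0.16,0]]}}

```text
t: 48.0
eef_pos: [442.7, -331.8, 51.9]
tcp_rot: [-3.14, -0.001, 1.54]
ft_force: [-0.4, 0.1, -0.4]
opening: 0.272
grip_force: 0.0
```

{"fn": "carry_out", "kwargs": {"series": [[0,0,0,0],[0,0,0,0],[0,0,0,0],[0,0,0,0],[0,0,0,0]], "fingers": 1}}

```text
t: 48.5
eef_pos: [443.5, -332.6, 54.4]
tcp_rot: [3.14, 0.001, 1.54]
ft_force: [-0.8, -0.4, 6.3]
opening: 0.104
grip_force: 30.0
```

{"fn": "carry_out", "kwargs": {"series": [[0.15,0,0,0],[0.3,-0.01,0,0],[0.4,-0.01,0,0],[0.4,-0.01,0,0],[0.4,-0.01,0,0]]}}

```text
t: 49.0
eef_pos: [526.5, -335.0, 54.4]
tcp_rot: [3.14, 0.002, 1.54]
ft_force: [-1.6, -5.5, 4.7]
opening: 0.108
grip_force: 30.0
```

{"fn": "carry_out", "kwargs": {"series": [[0.4,-0.02,0,0],[0.4,-0.01,0,0],[0.35,-0.02,0,0],[0.25,0,0,0],[0.15,-0.01,0,0]]}}

```text
t: 49.5
eef_pos: [604.2, -337.4, 54.4]
tcp_rot: [3.14, 0.001, 1.541]
ft_force: [-1.6, 1.1, 7.9]
opening: 0.106
grip_force: 30.0
```

{"fn": "carry_out", "kwargs": {"series": [[0.06,0,0,0],[0.04,0,0,0],[0,0,0,0],[0,0,0,0],[0,0,0,0]]}}

```text
t: 50.0
eef_pos: [608.5, -337.5, 54.4]
tcp_rot: [3.14, 0.001, 1.54]
ft_force: [0.9, -1.1, 5.5]
opening: 0.107
grip_force: 30.0
```

{"fn": "carry_out", "kwargs": {"series": [[0.04,0,0,0],[0.04,0,0,0],[0,0,0,0],[0,0,0,0],[0,0,0,0]]}}

```text
t: 50.5
eef_pos: [609.0, -337.4, 54.4]
tcp_rot: [-3.136, -0.001, 1.54]
ft_force: [-19.6, -1.0, 15.4]
opening: 0.105
grip_force: 30.0
```

{"fn": "carry_out", "kwargs": {"series": [[0,0,0,0],[0,0,0,0],[0,0,0,0],[-0.06,0,0,0],[0,0,0,0]], "fingers": 0.46}}

```text
t: 51.0
eef_pos: [608.8, -337.0, 53.2]
tcp_rot: [-3.141, -0.0, 1.54]
ft_force: [0.1, 1.1, 0.6]
opening: 0.267
grip_force: 0.0
```

{"fn": "carry_out", "kwargs": {"series": [[0,0,0.4,0],[0,0,0.8,0],[0,0,0.9,0],[0,0,0.8,0],[-0.6,0,0,0]]}}

```text
t: 51.5
eef_pos: [582.3, -338.0, 204.0]
tcp_rot: [3.133, 0.005, 1.542]
ft_force: [-1.0, -1.1, -0.4]
opening: 0.267
grip_force: 0.0
```

{"fn": "carry_out", "kwargs": {"series": [[-0.8,0,0.2,0],[-0.8,0,0,0],[-0.3,0,0,0],[0,0,0,0],[0,0,0,0]]}}

```text
t: 52.0
eef_pos: [484.6, -337.4, 208.7]
tcp_rot: [3.141, 0.0, 1.54]
ft_force: [-0.3, -0.1, -0.3]
opening: 0.269
grip_force: 0.0
```

Run:
```python
from h import *
ims=shots("n"); s=env.state(); print(s["eef_pos"],s["t"])
a=ims["top"][110:310,180:490]; b=ims["scene"][110:310,130:460]
cv2.imwrite("pics/n.png",np.vstack([cv2.resize(a,(465,300),interpolation=2),cv2.resize(b,(465,282),interpolation=2)])[:,:,::-1])
```

```text
[ 484.96904342 -337.22174785  208.27005661] 52.1
```

View pics/n.png

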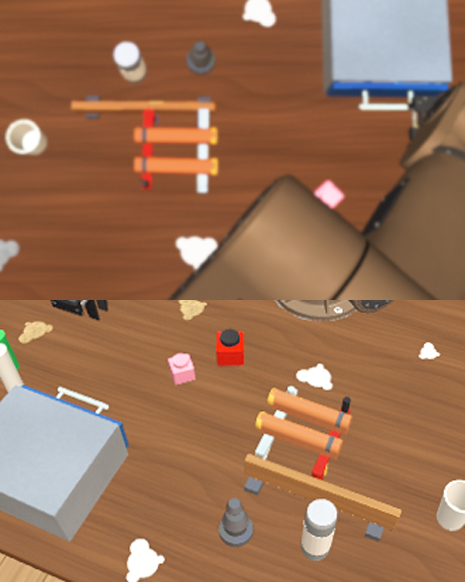

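Run:
```python
import cv2
a=cv2.imread("pics/scene_n.png"); cv2.imwrite("pics/o.png",cv2.resize(a[60:260,0:260],None,fx=3,fy=3,interpolation=2))
```

```text
(no output)
```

View pics/o.png

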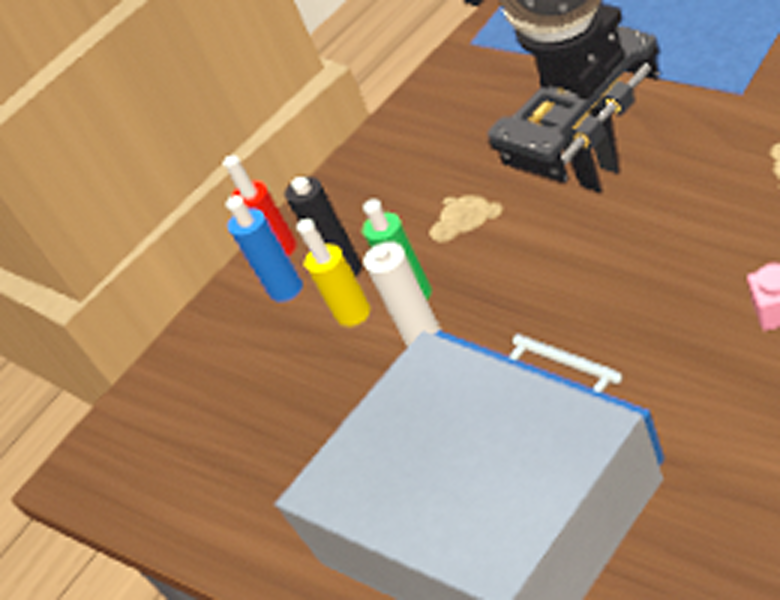

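The green thing is one of several paint bottles, which are decor. The drawer is shut and the gripper is clear of everything, so I'm handing in.

```bash
python3 -c "
from cell import env
print(env.job_done())"
```

```text
the job is handed in; nothing more can be done
None
```

I handed the job in at about 52 s: the brace is out on its end stop, both roof pieces lie across the brace and the fixed arm, and the red, yellow and green pots are in the fully shut drawer; the figurine, primer can, cup and look-alikes were left alone.

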